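# Find the high side of a bent pasta-machine roller on a truing stand

## Task

The steel roller of the pasta machine has been dropped and no longer runs true. Lay it in the two V rests of the truing stand, with its crank on the left as it lies now, so that it sits on the gauge's sprung plunger; then turn it gently by the grip of its crank, watch the dial to find its high side, and leave the roller seated, let go and still where the gauge reads highest, ready to be marked. Do not force the roller against its rests, and leave the other things on the worktop where they are.

Things in the scene. Friction and masses are not known exactly. Their poses are not given: they have to be found in the camera images.
- roller: Steel pasta-machine roller with crank, 0.62 to 0.92 kg, loose. Origin: on its turning axis, mid-barrel; y axis = turning axis, towards the crank end (left). Barrel (hold it here) 30 mm thick, 120 mm long, off-centre by 2.5 mm to a side that differs each time and does not show in this pose. At the start it lies on the worktop on its collars and crank grip, axis 19 mm up, crank towards the robot.
- crank_grip: The crank's black grip; origin at its middle. A sleeve 16 mm thick, 46 mm long, parallel to the axis. It spins freely on its pin, so it can be pinched from above and led round a circle of 32 mm radius about the axis without turning the hand; takes about 1 N. At x -30, y +134, z -11 mm in the roller's frame (crank arm at y 104 to 110). Left anywhere, the roller stays there.
- journal_left (a point): On the roller's axis, middle of the journal (16 mm thick, y 64 to 98 mm) at the crank end: y +76 mm in the roller's frame. Between journal and barrel is a collar 38 mm in diameter, 4 mm thick, as at the other end.
- journal_right (a point): On the roller's axis, middle of the journal (16 mm thick, y -64 to -98 mm) at the end without crank: y -76 mm in the roller's frame. The journals are oiled; only the roller's weight holds them down in the rests, so a side or upward pull of some newtons at the crank lifts them out.
- stand: Truing stand, fixed: T-shaped aluminium base, two dark steel rest plates, a dial gauge. Origin: under the middle between the rests; y axis from right rest to left rest, -x towards the robot. Plates 12 mm thick at y +76 and -76, 56 mm wide, 132 mm high, each with an open 90 degree V 38 mm wide; the collars fit between with 6 mm play each way. Base reaches x -97 to +40, y +-103 mm, 15 mm high.
- rest_left (a point): Where the turning axis passes through the left V rest (y +76 mm of the stand, 124 mm up) when the journal is down in the V. Its axes are those of the stand.
- rest_right (a point): Where the turning axis passes through the right V rest (y -76 mm of the stand, 124 mm up) when the journal is down in the V.
- plunger (a joint): How far the gauge's sprung plunger is pressed in, m: 0 free, 0.0027 to 0.0077 under the seated roller. It leans up 45 degrees from the robot's side to the barrel's lower front (36 mm right of mid-barrel) and follows its side there: one turn of the roller swings it in and out once, by 5 mm, as a sine of the angle. Highest reading = pressed farthest. 0.7 to 1.7 N.
- needle (a joint): Angle of the gauge's black needle, rad: 0 towards the plunger when that is free, growing clockwise as the plunger is pressed, 2 pi for 10 mm (1.7 to 4.8 under the roller). White dial 55 mm across, 50 marks, facing the robot and up at 45 degrees, centre at x -57, y -36, z 84 mm of the stand; the case is 24 mm or more below the seated axis, 35 to 80 mm in front of it.
- mug: Green and white mug, 86 mm across, 88 mm high, a bystander. Origin: centre of the underside.
- salt: White salt shaker, 42 mm across, 88 mm high, a bystander. Origin: centre of the underside.
- spice: Spice jar, 42 mm across, 106 mm high, a bystander. Origin: centre of the underside.
- pen: Green pen, 145 mm long, 12 mm thick, for marking later; a bystander. Origin: centre of the underside.

How it is judged (in metres and radians):
On the way, in this order (a step that is already met when the one before it is completed fails the run):
1. the roller lies in both V rests, pressing the gauge's plunger down (horizontal distance between journal_left and rest_left below 0.009 m and z of journal_left in the frame of rest_left between -0.002 and 0.002 m and x of journal_left in the frame of rest_left between -0.002 and 0.002 m and horizontal distance between journal_right and rest_right below 0.009 m and z of journal_right in the frame of rest_right between -0.002 and 0.002 m and x of journal_right in the frame of rest_right between -0.002 and 0.002 m and value of joint plunger above 0.002 m), for 0.2 s.
2. lying in the rests, the roller is turned by the fingers on the crank's grip to its high readings (horizontal distance between journal_left and rest_left below 0.009 m and z of journal_left in the frame of rest_left between -0.004 and 0.004 m and x of journal_left in the frame of rest_left between -0.004 and 0.004 m and horizontal distance between journal_right and rest_right below 0.009 m and z of journal_right in the frame of rest_right between -0.004 and 0.004 m and x of journal_right in the frame of rest_right between -0.004 and 0.004 m and value of joint plunger above 0.0068 m and contact force between the fingers and crank_grip above 0.5 N), for 0.1 s.
At the end, for the whole second after the job is handed in: Both journals are down in their V rests (within 2 mm up or down and sideways), the crank on the left, the roller is at rest, and the gauge's plunger is pressed to within about 0.3 mm of the most that this roller can press it (over 7.4 mm of about 7.7) (horizontal distance between journal_left and rest_left below 0.009 m and z of journal_left in the frame of rest_left between -0.002 and 0.002 m and x of journal_left in the frame of rest_left between -0.002 and 0.002 m and horizontal distance between journal_right and rest_right below 0.009 m and z of journal_right in the frame of rest_right between -0.002 and 0.002 m and x of journal_right in the frame of rest_right between -0.002 and 0.002 m and value of joint plunger above 0.0074 m and linear speed of roller below 0.01 m/s and angular speed of roller below 0.1 rad/s); the robot touches nothing.
It fails at once if the roller is forced against the stand with more than 35 N (contact force between roller and stand above 35 N).
It fails at once if the robot pushes on the stand or gauge with more than 10 N (contact force between any of the fingers, the arm and stand above 10 N).
It fails at once if the mug, salt shaker, spice jar or pen is moved by more than 20 mm (distance of any of mug, salt, spice, pen from where it was at the start of the episode above 0.02 m).
It also fails if it takes over 70 s, if anything falls off the work surface, if the arm or the gripper's body presses on something with over 40 N, if the wrist force passes 120 N, or if a joint passes its speed limit or range.

## Robot

A 6-joint arm with a two-finger parallel gripper is mounted at the origin on a cart in front of the work surface, level with it; the furniture and walls round the work are solid. World frame = base frame: x ahead of the robot, y to its left, z up, the work surface at z = 0. Lengths are in m, angles in degrees, forces in N, time in s.
With the tool pointing down it reaches from about 0.35 to 0.775 m from the base axis. Payload 7.3 kg.
Tool frame: the origin (TCP) lies at the very end of the fingers, on their centre line; the grasp point (between the pads) lies 19 mm behind it; z points along the fingers, y is the line along which they close (so a half turn about z gives the same grasp; the last joint's range is limited). The gripper opens to 92 mm and grips with 3 to 60 N. Pads are 19 mm wide; open, the fingers measure 130 mm over their backs; the gripper's body (75 mm by 190 mm) begins 47 mm behind the grasp point.
Start: joints at [-80.042, 19.595, 87.324, -0, 73.075, -8.365], TCP at [0.165, -0.498, 0.227] pointing down, gripper open.
Joint ranges: [-145.02, 145.02], [-44.19, 115.74], [2.07, 154.8], [-57.11, 237.11], [16.16, 152.29], [-177.93, 177.93]. Speed limits (degrees/s): [147.25, 147.25, 180, 180, 180, 180].

## Interface

Orientations are given as [roll, pitch, yaw] about the fixed x, y, z axes, in that order (R = Rz(yaw) Ry(pitch) Rx(roll)).
In Python, from station import ctrl, get_image, calibration, regions_of, pinpoint gives the robot as it stands.
- The arm moves only by the shell command python3 -m jog 'ROWS' [FORCE]. ROWS is a JSON object whose one key "deltas" holds one flat list of numbers, 7 for each row, row after row: the turn, a rotation vector about the tool's x, y, z in units of 5 degrees (1.0 is 5 degrees), then the shift along the tool's x, y, z in units of 40 mm (1.0 is 40 mm), then the opening, from 0 (shut) to 1 (fully open). In form: {"deltas": [rx, ry, rz, dx, dy, dz, fingers, rx, ry, rz, dx, dy, dz, fingers, ...]}. A call has 1 to 8 rows; each row shifts and turns the commanded pose from where the row before left it, along the tool's axes as they then stand; what a row does not reach is not made up. A row lasts 1/8 s, in which the tool goes at most 62.5 mm and 10.7 degrees, less where a joint would pass 70% of its speed; a pose out of reach is approached as far as the arm can. A call is refused whole if a number of a shift passes 1 or a number of a turn 1, either way. A call with a gripper value outside its range is refused whole. The fingers move at their own pace and stop on an object; FORCE is the grip in N (left out, the last holds). Time passes only in rows, so rows that do not move let the fingers close. It gives the time, the measured TCP pose, the force, the opening and the grip force at its end, in the units of the state.
- ctrl.sense(): the state, without advancing time (a new reading comes with each control period).
- get_image(name): name is "side" or "top"; returns (picture, depth): 420x560x3 uint8, red, green, blue; 420x560 float32, m along the optical axis (not along the pixel's ray), 0 where there is no reading.
- calibration(name): a dict with "fx", "fy", "cx", "cy" (pixels), "dist_coeffs" ([k1, k2, p1, p2, k3] as OpenCV has them; the pictures are not rectified), "camera_from_world" (4x4, takes a point from world to camera coordinates). Camera axes: x right, y up, looking along -z (the intrinsics and any distortion apply to the point x, -y, -z); pixel columns grow to the right and rows downward; lengths in m; the calibration is good to about 2 mm. A picture is of the moment at which its call begins. calibration takes no time and is no camera call.
- ctrl.hand_in(): hands the job in; it is judged then, once.
Trained networks look in the newest picture that a camera, given by its name, has taken for a name from the list of things; names that differ only in an ending like _2 or _b are one class to them, and where a whole thing is asked for, a point or a joint stands for the part that bears it (a point fixed in the world has none). Each returns a list of dicts, best first, with "conf" (0 to 1); they miss things now and then, are a little off and sometimes report something else, mostly with a low value. They report only what shows in the picture. A call takes as long as a camera call.
- regions_of(query, camera): "region" (420x560 bool, what is visible of it) and "bbox" ([centre column, centre row, width, height] in pixels, round what is visible of it).
- pinpoint(query, camera): "position" ([column, row] in pixels: a listed point, or the origin of a listed thing).
The state is a dict: "time": time; "qpos": joint angles; "qvel": joint speeds; "joint_torque": joint torques, N m; "tool_pos": TCP position; "orientation": TCP orientation; "wrist_force": force on the tool from outside, world axes, zero at the start; "torque": the same for the moment, N m; "width": finger opening in m; "grasp_force": force on a finger pad.
Only numpy, scipy, OpenCV 4.12 (cv2) and the standard library are available. Lean on these libraries where they do the work, as an engineer would, in place of code of your own. Each camera call takes 0.05 s, during which the arm holds its last target. There are 200 camera calls.

## Working session

There is one attempt and no reset: what is moved stays moved. The work goes in short steps, Python scripts to look and compute and a shell command to move; the robot and the scene stay as the last step left them, time stands still between calls to the robot, and variables do not carry over. Pictures are saved under pics/ and viewed, at most 10 in all, crops included, and the job is handed in when it is done.

```bash
ls; mkdir -p pics; cat > h.py <<'E'
import numpy as np, cv2
from station import ctrl, get_image, calibration, regions_of, pinpoint
def K(n):
    c=calibration(n); return c,np.array([[c['fx'],0,c['cx']],[0,c['fy'],c['cy']],[0,0,1]]),np.array(c['dist_coeffs'],float),np.array(c['camera_from_world'])
def ray(n,px):
    c,k,d,T=K(n); u=cv2.undistortPoints(np.array(px,float).reshape(-1,1,2),k,d).reshape(-1,2)
    v=np.c_[u[:,0],-u[:,1],-np.ones(len(u))]; R=T[:3,:3]
    return -R.T@T[:3,3], v@R
def at_z(n,px,z):
    o,v=ray(n,px); return o+v*((z-o[2])/v[:,2])[:,None]
def at_d(n,px,dep):
    o,v=ray(n,px); return o+v*np.array(dep).reshape(-1,1)
def proj(n,P):
    c,k,d,T=K(n); P=np.array(P,float).reshape(-1,3); q=P@T[:3,:3].T+T[:3,3]
    return cv2.projectPoints((q*[1,-1,-1]).reshape(-1,1,3),np.zeros(3),np.zeros(3),k,d)[0].reshape(-1,2)
def tri(n1,p1,n2,p2):
    o1,v1=ray(n1,p1);o2,v2=ray(n2,p2);A=np.c_[v1[0],-v2[0]]
    t=np.linalg.lstsq(A,o2-o1,rcond=None)[0];a=o1+v1[0]*t[0];b=o2+v2[0]*t[1]
    return (a+b)/2,np.linalg.norm(a-b)
E
python3 - <<'E'
from h import *
for n in('side','top'):
    im,d=get_image(n); cv2.imwrite(f'pics/{n}0.png',im[:,:,::-1]); print(n,K(n)[1][0,0],np.linalg.inv(K(n)[3])[:3,3].round(3))
    for q in('roller','crank_grip','journal_left','journal_right','rest_left','rest_right','stand','mug','salt','spice','pen'):
        r=pinpoint(q,n)[:2]
        print(q,[(np.round(x['position'],1).tolist(),round(x['conf'],2)) for x in r],
          [at_z(n,[x['position']],{'roller':.019,'crank_grip':.008,'journal_left':.019,'journal_right':.019,'rest_left':.124,'rest_right':.124}.get(q,0)).round(4).tolist() for x in r[:1]])
print(ctrl.sense())
E
```

```text
pics
side 431.49616626738236 [-0.083  1.051  0.792]
roller [([258.9, 283.2], 0.62)] [[[0.4325, 0.2658, 0.019]]]
crank_grip [([313.4, 184.7], 0.63), ([232.4, 311.6], 0.42)] [[[0.5763, -0.3821, 0.008]]]
journal_left [([239.2, 292.3], 0.69)] [[[0.4586, 0.3251, 0.019]]]
journal_right [([230.9, 313.1], 0.74), ([278.9, 269.1], 0.58)] [[[0.4315, 0.403, 0.019]]]
rest_left [([295.5, 204.2], 0.77)] [[[0.4682, -0.0169, 0.124]]]
rest_right [([314.9, 182.9], 0.57)] [[[0.4803, -0.1854, 0.124]]]
stand [([304.1, 222.8], 0.74), ([226.8, 239.8], 0.31)] [[[0.4817, -0.1112, 0.0]]]
mug [([359.9, 197.7], 0.56)] [[[0.3764, -0.3833, 0.0]]]
salt [([248.5, 224.2], 0.82)] [[[0.6467, -0.0079, 0.0]]]
spice [([229.6, 239.1], 0.75)] [[[0.65, 0.1016, 0.0]]]
pen [([256.2, 281.7], 0.66), ([209.2, 268.4], 0.62)] [[[0.4555, 0.2446, -0.0]]]
top 408.23725433356987 [0.334 0.024 1.444]
roller [([210.2, 235.2], 0.79)] [[[0.4316, 0.2536, 0.019]]]
crank_grip [([169.0, 232.3], 0.64)] [[[0.4447, 0.4018, 0.008]]]
journal_left [([192.0, 227.2], 0.73)] [[[0.4606, 0.3179, 0.019]]]
journal_right [([229.5, 234.9], 0.88), ([188.0, 227
[... 383 characters left out ...]
.6043, 0.2626, 0.0]]]
{'time': 1.2, 'qpos': array([-8.00411523e+01,  1.95947027e+01,  8.73264189e+01, -1.71562775e-03,
        7.30759252e+01, -8.36559324e+00]), 'qvel': array([ 0.02202783,  0.03459967, -0.04269109,  0.11231166,  0.09381024,
       -0.08405442]), 'joint_torque': array([ 2.14280932e-03, -4.31126118e+01, -2.44489896e+01,  7.18630780e-02,
        4.81349928e-02,  1.33005994e-05]), 'tool_pos': array([ 0.16506695, -0.49837212,  0.2267329 ]), 'orientation': array([1.79997317e+02, 2.05354519e-03, 1.83249403e+01]), 'wrist_force': array([-0.19185199, -0.42772273, -0.27967776]), 'torque': array([-0.03148004, -0.03123615,  0.05170797]), 'grasp_force': 0.0, 'width': 0.09199481132538573}
```

```bash
python3 - <<'E'
import cv2
a=cv2.imread('pics/top0.png');cv2.imwrite('pics/t0c.png',cv2.resize(a[140:280,150:420],None,fx=2.9,fy=2.9,interpolation=cv2.INTER_CUBIC))
a=cv2.imread('pics/side0.png');cv2.imwrite('pics/s0c.png',cv2.resize(a[150:350,180:420],None,fx=3,fy=3,interpolation=cv2.INTER_CUBIC))
E
```

```text
(no output)
```

View pics/t0c.png

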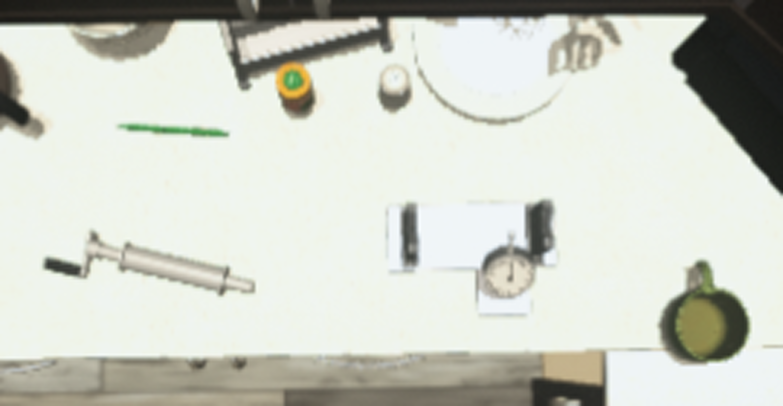

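View pics/s0c.png

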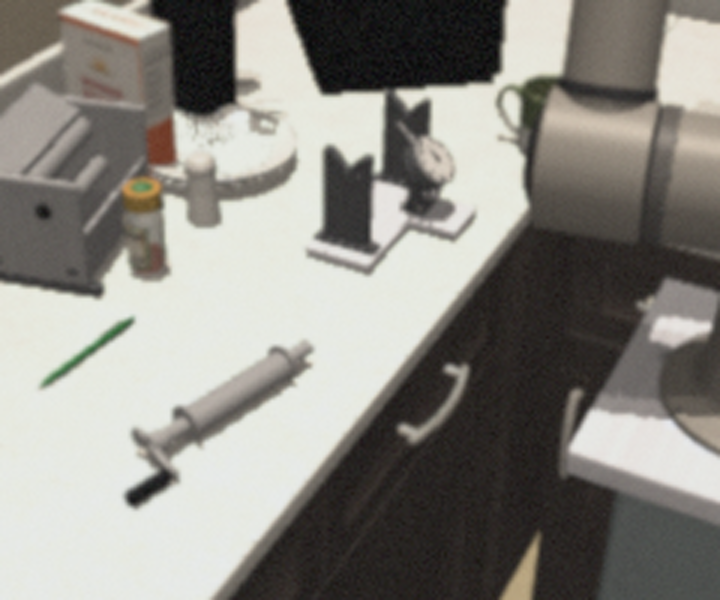

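```bash
python3 - <<'E'
from h import *
for n in('top','side'):
    im,d=get_image(n); H,W=d.shape
    v,u=np.mgrid[:H,:W]; P=at_d(n,np.c_[u.ravel(),v.ravel()],d.ravel()); ok=d.ravel()>0
    X,Y,Z=P.T
    S=ok&(X>.33)&(X<.58)&(Y>-.27)&(Y<.04)
    for lab,m in(('base',S&(Z>.008)&(Z<.022)),('plL',S&(Z>.1)&(Z<.14)&(Y>-.1)),('plR',S&(Z>.1)&(Z<.14)&(Y<-.1)&(X>.44))):
        q=P[m]
        if len(q)<4: print(n,lab,len(q)); continue
        r=cv2.minAreaRect(q[:,:2].astype(np.float32)*1000)
        print(n,lab,len(q),q.mean(0).round(4),q.min(0).round(3),q.max(0).round(3),[np.round(t,1) for t in r])
    R=ok&(X>.36)&(X<.53)&(Y>.14)&(Y<.45)&(Z>.006)&(Z<.06)
    q=P[R]; print(n,'tablez',np.median(Z[ok&(X>.4)&(X<.55)&(Y>.05)&(Y<.12)]).round(4),'roller',len(q),q.min(0).round(3),q.max(0).round(3))
    rg=regions_of('roller',n)
    m=R
    if rg: print(rg[0]['conf'],rg[0]['region'].sum(), np.round(rg[0]['bbox'],1))
    q2=q[q[:,1]<.3]; vx=cv2.fitLine(q2[:,:2].astype(np.float32),cv2.DIST_HUBER,0,.001,.001).ravel(); print('line',vx.round(4),'yaw',np.degrees(np.arctan2(-vx[0],vx[1])))
    g=ok&(X>.36)&(X<.53)&(Y>.33)&(Y<.45)&(im.reshape(-1,3).sum(1)<200); q=P[g]
    if len(q)>3:
        r=cv2.minAreaRect(q[:,:2].astype(np.float32)*1000); print('grip',len(q),q.mean(0).round(4),[np.round(t,1) for t in r])
# hand picks, top
print(at_z('top',[[193.1,228.6],[227.2,235.9],[237.2,239],[182.8,224.5]],.019).round(4), at_z('top',[[171.7,232.1]],.008).round(4))
E
```

```text
top base 1090 [ 0.468  -0.1004  0.0149] [ 0.345 -0.259  0.008] [0.572 0.021 0.022] [array([ 457.9, -118.5]), array([279.9, 227. ]), np.float64(89.9)]
top plL 72 [ 0.4748 -0.0281  0.123 ] [ 0.448 -0.035  0.101] [ 0.502 -0.023  0.137] [array([475.1, -28.9]), array([53.4, 12. ]), np.float64(0.9)]
top plR 118 [ 0.4709 -0.1695  0.1182] [ 0.44  -0.187  0.101] [ 0.506 -0.125  0.136] [array([ 463.2, -164.7]), array([45.7, 88.3]), np.float64(43.8)]
top tablez 0.0002 roller 611 [0.36  0.154 0.006] [0.527 0.448 0.041]
0.88 488 [200.8 231.1  71.3  18.7]
line [0.2499 0.9683 0.4427 0.249 ] yaw -14.473557
grip 17 [0.4456 0.3943 0.015 ] [array([444.8, 393.3]), array([35.2,  5.5]), np.float64(71.3)]
side base 627 [ 0.4478 -0.0971  0.0154] [ 0.376 -0.203  0.008] [0.515 0.004 0.022] [array([445.4, -99.2]), array([138.2, 206.7]), np.float64(0.1)]
side plL 151 [ 0.4713 -0.0255  0.1167] [ 0.444 -0.04   0.1  ] [ 0.5   -0.018  0.135] [array([472.5, -27.1]), array([54.9, 19. ]), np.float64(9.2)]
side plR 144 [ 0.4722 -0.1734  0.1151] [ 0.441 -0.19   0.1  ] [ 0.505 -0.135  0.134] [array([ 473. , -162.3]), array([56.5, 56.1]), np.float64(10.1)]
side tablez 0.0003 roller 777 [0.407 0.162 0.006] [0.49  0.418 0.039]
0.68 868 [251.8 291.   60.8  48.3]
line [0.2459 0.9693 0.4244 0.2218] yaw -14.232937
grip 498 [ 0.3707  0.3817 -0.2289] [array([405. , 390.1]), array([119.8,  89.9]), np.float64(90.0)]
[[0.4556 0.3139 0.019 ]
 [0.4282 0.1941 0.019 ]
 [0.4169 0.1592 0.019 ]
 [0.4706 0.3504 0.019 ]] [[0.4453 0.3921 0.008 ]]
```

```bash
python3 -m jog '{"deltas":[0,0,-1,0,0,0,1, 0,0,-1,0,0,0,1, 0,0,-1,0,0,0,1, 0,0,-1,0,0,0,1, 0,0,-1,0,0,0,1, 0,0,-1,0,0,0,1, 0,0,-1,0,0,0,1, 0,0,-1,0,0,0,1]}' 25
python3 -m jog '{"deltas":[0,0,-1,0,0,0,1, 0,0,-1,0,0,0,1, 0,0,-1,0,0,0,1, 0,0,-0.5,0,0,0,1]}'
cat >> h.py <<'E'
from scipy.spatial.transform import Rotation as Ro
def go(target,frm=None):
    s=ctrl.sense(); R=Ro.from_euler('xyz',s['orientation'],degrees=True)
    p=s['tool_pos'] if frm is None else np.array(frm)
    return (R.inv().apply(np.array(target)-p)/.04).round(3)
E
python3 -c "
from h import *
print(ctrl.sense()['orientation'],go([.43,-.12,.227]),go([.443,.262,.1],[.43,-.12,.227]))"
```

```text
time: 2.4
tool_pos: [0.1651, -0.4984, 0.2267]
orientation: [180.0, 0.0, 58.5]
wrist_force: [-0.4, -0.2, 0.4]
width: 0.0918
grasp_force: 0.0
time: 2.9
tool_pos: [0.1651, -0.4984, 0.2267]
orientation: [180.0, 0.0, 75.9]
wrist_force: [0.5, 0.2, 0.1]
width: 0.0914
grasp_force: 0.0
[1.79997354e+02 5.70683370e-03 7.59313598e+01] [ 1.0786e+01  4.1250e+00 -8.0000e-03] [ 9.343 -2.006  3.174]
```

```bash
python3 -m jog '{"deltas":[0,0,0,0.9,0.35,0,1, 0,0,0,0.9,0.35,0,1, 0,0,0,0.9,0.35,0,1, 0,0,0,0.9,0.35,0,1, 0,0,0,0.9,0.35,0,1, 0,0,0,0.9,0.35,0,1, 0,0,0,0.9,0.35,0,1, 0,0,0,0.9,0.35,0,1]}'
python3 -m jog '{"deltas":[0,0,0,0.9,0.35,0,1, 0,0,0,0.9,0.35,0,1, 0,0,0,0.9,0.3,0,1, 0,0,0,0.9,0.3,0,1, 0,0,0,0.95,-0.2,0,1, 0,0,0,0.95,-0.2,0,1, 0,0,0,0.95,-0.2,0.2,1, 0,0,0,0.95,-0.2,0.3,1]}'
python3 -m jog '{"deltas":[0,0,0,0.95,-0.2,0.5,1, 0,0,0,0.95,-0.2,0.5,1, 0,0,0,0.9,-0.2,0.5,1, 0,0,0,0.9,-0.2,0.5,1, 0,0,0,0.9,-0.2,0.5,1, 0,0,0,0.9,-0.2,0.2,1, 0,0,0,0,0,0,1]}'
python3 - <<'E'
from h import *
print(go([.4445,.262,.004]))
im,d=get_image('top'); 
for q in('roller','journal_left','journal_right','crank_grip'): print(q,[(np.round(x['position'],1),x['conf']) for x in pinpoint(q,'top')[:2]])
E
```

```text
time: 3.9
tool_pos: [0.3448, -0.2456, 0.2269]
orientation: [180.0, 0.0, 75.8]
wrist_force: [0.7, -1.2, 0.9]
width: 0.0917
grasp_force: 0.0
time: 4.9
tool_pos: [0.4363, 0.0367, 0.2069]
orientation: [179.9, -0.0, 75.8]
wrist_force: [0.1, -0.9, -1.1]
width: 0.0918
grasp_force: 0.0
time: 5.78
tool_pos: [0.4429, 0.2624, 0.0979]
orientation: [-180.0, 0.0, 76.0]
wrist_force: [-0.1, -0.4, -0.4]
width: 0.092
grasp_force: 0.0
[2.000e-03 4.200e-02 2.347e+00]
roller [(array([210.2, 232.1]), 0.6)]
journal_left [(array([312.3, 220.7]), 0.66)]
journal_right [(array([228.9, 237.8]), 0.59)]
crank_grip []
```

Descend and grip.

```bash
python3 -m jog '{"deltas":[0,0,0,0,0.04,0.6,1, 0,0,0,0,0,0.6,1, 0,0,0,0,0,0.5,1, 0,0,0,0,0,0.4,1, 0,0,0,0,0,0.25,1, 0,0,0,0,0,0,1, 0,0,0,0,0,0,0.3, 0,0,0,0,0,0,0.2]}' 25
python3 -m jog '{"deltas":[0,0,0,0,0,0,0, 0,0,0,0,0,0,0, 0,0,0,0,0,0,0, 0,0,0,0,0,0,0, 0,0,0,0,0,0,0]}' 25
```

```text
time: 7.02
tool_pos: [0.4454, 0.2604, 0.0053]
orientation: [179.9, -0.0, 75.8]
wrist_force: [-0.0, -0.1, -0.2]
width: 0.0768
grasp_force: 0.0
time: 7.65
tool_pos: [0.4446, 0.2601, 0.0046]
orientation: [-180.0, 0.0, 75.8]
wrist_force: [-1.1, -0.0, 1.3]
width: 0.0294
grasp_force: 25.0
```

```bash
python3 -m jog '{"deltas":[0,0,0,0,0,-0.3,0, 0,0,0,0,0,-0.6,0, 0,0,-0.4,0,0,-0.8,0, 0,0,-0.6,0,0,-0.9,0, 0,0,-0.6,0,0,-0.9,0, 0,0,-0.6,0,0,-0.9,0, 0,0,-0.6,0,0,-0.9,0, 0,0,0,0,0,0,0]}'
python3 - <<'E'
from h import *
o=ctrl.sense(); print(o['wrist_force'])
for n in('top','side'):
    im,d=get_image(n); cv2.imwrite(f'pics/{n}1.png',im[:,:,::-1]); H,W=d.shape
    for q in('journal_left','journal_right','crank_grip'): print(q,[(np.round(x['position'],1),round(x['conf'],2)) for x in pinpoint(q,n)[:2]])
    v,u=np.mgrid[:H,:W]; P=at_d(n,np.c_[u.ravel(),v.ravel()],d.ravel()); ok=d.ravel()>0
    X,Y,Z=P.T; S=ok&(X>.33)&(X<.55)&(Y>-.27)&(Y<.03)
    # base extents by robust percentiles
    m=(S&(Z>.009)&(Z<.021)).reshape(H,W).astype(np.uint8); m=cv2.morphologyEx(m,cv2.MORPH_OPEN,np.ones((3,3)))
    k,l,st,_=cv2.connectedComponentsWithStats(m); i=1+np.argmax(st[1:,4]); q=P[(l==i).ravel()]
    r=cv2.minAreaRect(q[:,:2].astype(np.float32)*1000); print(n,'base',len(q),q[:,:2].min(0).round(4),q[:,:2].max(0).round(4),r)
im=cv2.imread('pics/top1.png'); c=cv2.resize(im[180:260,180:370],None,fx=4.2,fy=4.2,interpolation=cv2.INTER_CUBIC); cv2.imwrite('pics/t1c.png',c)
E
```

```text
time: 8.65
tool_pos: [0.446, 0.2605, 0.219]
orientation: [179.7, -0.1, 89.8]
wrist_force: [0.5, 0.7, -8.0]
width: 0.0295
grasp_force: 25.0
[ 0.54100222  0.74463634 -7.96053058]
journal_left []
journal_right [(array([221.1, 226.4]), 0.66), (array([252.2, 175.8]), 0.28)]
crank_grip [(array([221.3, 228.2]), 0.64)]
top base 663 [ 0.4371 -0.174 ] [ 0.5186 -0.0398] ((477.3016662597656, -106.53211975097656), (80.76011657714844, 134.7328643798828), 1.3481249809265137)
journal_left [(array([237.8, 229.4]), 0.96)]
journal_right [(array([269.6, 204.2]), 0.8), (array([359.1, 199.3]), 0.6)]
crank_grip [(array([235.9, 249. ]), 0.58)]
side base 513 [ 0.3775 -0.1762] [0.5138 0.0021] ((444.86248779296875, -87.44544982910156), (135.84547424316406, 178.45840454101562), 0.6555232405662537)
```

View pics/t1c.png

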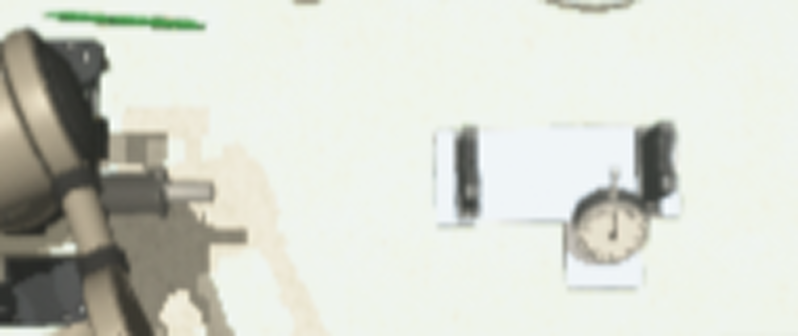

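```bash
python3 - <<'E'
from h import *
c=np.array([[435,128],[437,224],[680,215],[568,286],[643,287],[640,124]])/4.2+180
p=at_z('top',c,.015); print(p.round(4).tolist())
t=at_z('top',np.array([[213,190],[165,190]])/4.2+180,.2335); print('tip, collar?',t.round(4))
print('side jl,jr plane z',at_z('side',[[237.8,229.4],[269.6,204.2]],.2335).round(4))
print('stand rests tri',tri('side',[295.5,204.2],'top',[290.8,217.5]),tri('side',[314.9,182.9],'top',[340.2,216]))
for y in(0,.8,1.5):
  print(y)
a=cv2.imread('pics/side1.png');cv2.imwrite('pics/s1c.png',cv2.resize(a[165:285,200:360],None,fx=5,fy=5,interpolation=cv2.INTER_CUBIC))
E
```

```text
[[0.5151, -0.0045, 0.015], [0.4343, -0.0047, 0.015], [0.4384, -0.208, 0.015], [0.3809, -0.1126, 0.015], [0.379, -0.175, 0.015], [0.5156, -0.1771, 0.015]]
tip, collar? [[0.4457 0.1579 0.2335]
 [0.4463 0.192  0.2335]]
side jl,jr plane z [[0.4411 0.337  0.2335]
 [0.438  0.1917 0.2335]]
stand rests tri (array([ 0.47619597, -0.02679888,  0.11736724]), np.float64(0.005264127701741071)) (array([ 0.48049504, -0.18653954,  0.12342239]), np.float64(0.0006610623076946045))
0
0.8
1.5
```

View pics/s1c.png

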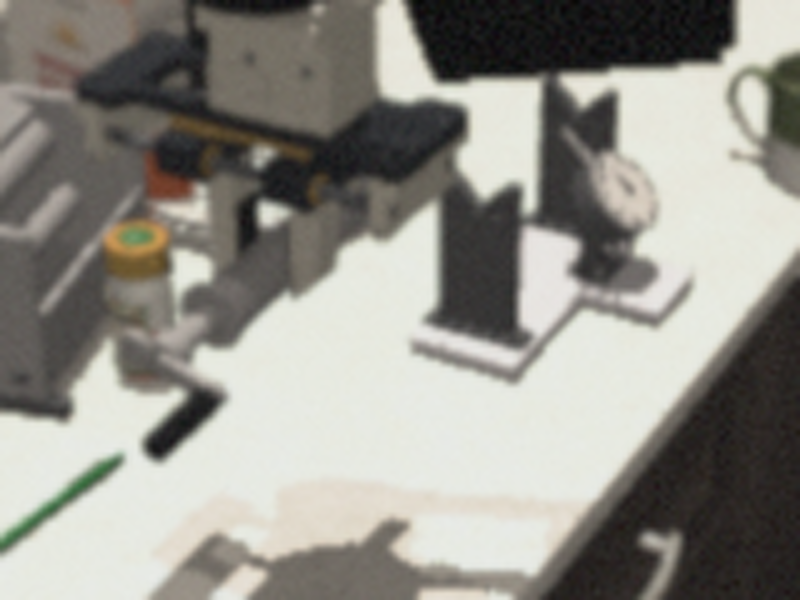

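```bash
python3 -m jog '{"deltas":[0,0,0,-0.5,0,0,0, 0,0,0,-0.9,0,0,0, 0,0,0,-0.9,0.1,0,0, 0,0,0,-0.95,0.1,0,0, 0,0,0,-0.95,0.1,0,0, 0,0,0,-0.95,0.1,0,0, 0,0,0,-0.95,0.1,0,0, 0,0,0,-0.95,0.1,0.1,0]}'
python3 -m jog '{"deltas":[0,0,0,-0.9,0.1,0.3,0, 0,0,0,-0.6,0.05,0.4,0, 0,0,0,-0.4,0,0.3,0, 0,0,0,0,0,0.1,0, 0,0,0,0,0,0,0, 0,0,0,0,0,0,0]}'
python3 - <<'E'
from h import *
print(ctrl.sense()['tool_pos'],ctrl.sense()['orientation'],ctrl.sense()['width'])
for n in('top','side'):
    im,d=get_image(n); cv2.imwrite(f'pics/{n}2.png',im[:,:,::-1])
    for q in('journal_left','journal_right','rest_left','rest_right','crank_grip'): print(q,[(np.round(x['position'],1),round(x['conf'],2)) for x in pinpoint(q,n)[:1]])
a=cv2.imread('pics/side2.png')[140:260,240:380];b=cv2.imread('pics/top2.png')[180:260,250:390]
cv2.imwrite('pics/c2.png',np.vstack([cv2.resize(x,None,fx=3,fy=3,interpolation=cv2.INTER_CUBIC) for x in(a,b)]))
print(at_z('side',[[288.6,201],[304,202]],.132))
E
```

```text
time: 10.05
tool_pos: [0.4678, -0.024, 0.2129]
orientation: [180.0, 0.0, 89.8]
wrist_force: [0.4, -0.4, -6.5]
width: 0.0294
grasp_force: 25.0
time: 10.8
tool_pos: [0.4741, -0.0973, 0.1692]
orientation: [179.9, 0.0, 89.9]
wrist_force: [0.2, -0.3, -5.5]
width: 0.0292
grasp_force: 25.0
[ 0.47412349 -0.09729785  0.16921931] [1.79949446e+02 1.36259313e-02 8.98848595e+01] 0.029249968422655818
journal_left [(array([291.1, 212.6]), 0.5)]
journal_right [(array([271.9, 228.5]), 0.46)]
rest_left [(array([292.2, 214.8]), 0.77)]
rest_right [(array([339.3, 214.1]), 0.64)]
crank_grip [(array([274.6, 227.5]), 0.47)]
journal_left [(array([296.5, 185. ]), 0.69)]
journal_right [(array([320., 169.]), 0.64)]
rest_left [(array([292.7, 204.7]), 0.79)]
rest_right [(array([313.1, 185.2]), 0.82)]
crank_grip [(array([296.2, 199.8]), 0.37)]
[[ 0.49052481 -0.01199774  0.132     ]
 [ 0.44471685 -0.03002875  0.132     ]]
```

View pics/c2.png

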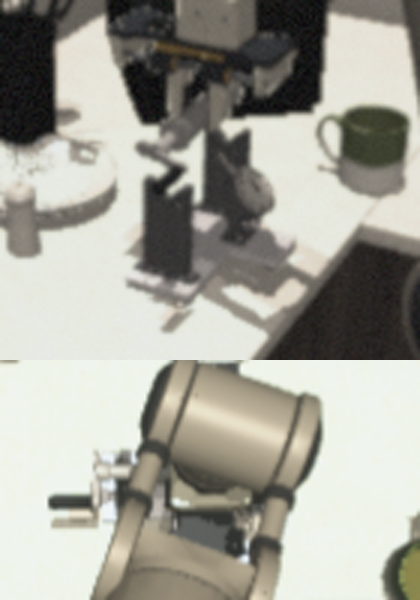

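```bash
python3 - <<'E'
from h import *
print('crank outer/inner edge, grip end', at_z('top',[[280.8,220],[284.2,220]],.183).round(4).tolist(), at_z('top',[[266.5,226.5]],.173).round(4))
O=np.array([.476,-.1055,0]); C=np.array([.4745,-.103,.1837])
def draw(n,x0,y0,w,h,f):
    a=cv2.resize(cv2.imread(f'pics/{n}2.png')[y0:y0+h,x0:x0+w],None,fx=f,fy=f,interpolation=cv2.INTER_CUBIC)
    def ln(P,col):
        q=((proj(n,P)+.5-[x0,y0])*f).round().astype(int); cv2.polylines(a,[q.reshape(-1,1,2)],False,col,1)
    for y in(.082,-.070): 
        ln([O+[-.028,y,.015],O+[-.028,y,.132],O+[-.019,y,.132],O+[0,y,.113],O+[.019,y,.132],O+[.028,y,.132],O+[.028,y,.015]],(0,0,255))
    ln([O+p for p in([-.097,-.103*0+-.068,.015],[-.04,-.068+.063,.015],[-.04,.103,.015],[.04,.103,.015],[.04,-.103,.015])],(0,160,255))
    t=np.linspace(0,2*np.pi,25)
    for y in(.064,-.064): ln([C+[.019*np.cos(s),y,.019*np.sin(s)] for s in t],(0,200,0))
    ln([C+[0,.11,0],C+[0,-.098,0]],(0,200,0)); ln([C+[-.03,.111,-.011],C+[-.03,.157,-.011]],(255,0,0))
    return a
cv2.imwrite('pics/o2.png',np.vstack([draw('side',265,150,80,75,6),np.zeros((4,480,3),np.uint8)]))
E
```

```text
crank outer/inner edge, grip end [[0.4642, 0.0079, 0.183], [0.464, -0.0026, 0.183]] [[0.4455 0.0528 0.173 ]]
```

View pics/o2.png

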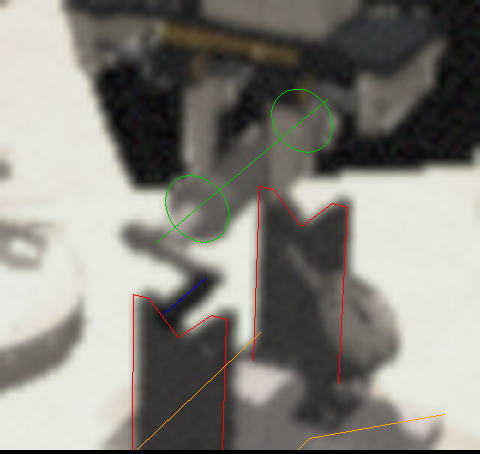

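```bash
python3 -m jog '{"deltas":[0,0,0,-0.05,0.04,0.3,0, 0,0,0,0,0,0.4,0, 0,0,0,0,0,0.3,0, 0,0,0,0,0,0.2,0, 0,0,0,0,0,0.1,0, 0,0,0,0,0,0,0, 0,0,0,0,0,0,0]}'
python3 -m jog '{"deltas":[0,0,0,0,0,0.04,0, 0,0,0,0,0,0.04,0, 0,0,0,0,0,0,0]}'
```

```text
time: 12.28
tool_pos: [0.4759, -0.1001, 0.1172]
orientation: [179.9, 0.0, 89.8]
wrist_force: [0.4, 0.1, -5.9]
width: 0.0292
grasp_force: 25.0
time: 12.65
tool_pos: [0.4755, -0.1, 0.1135]
orientation: [180.0, 0.0, 89.8]
wrist_force: [-0.1, -0.5, -5.5]
width: 0.0297
grasp_force: 25.0
```

```bash
python3 -m jog '{"deltas":[0,0,0,0,0,0.04,0, 0,0,0,0,0,0,0]}';python3 -m jog '{"deltas":[0,0,0,0,0,0.03,0, 0,0,0,0,0,0,0]}'; python3 -m jog '{"deltas":[0,0,0,0,0,0.025,0, 0,0,0,0,0,0,0]}'
```

```text
time: 12.9
tool_pos: [0.4755, -0.1, 0.1118]
orientation: [180.0, 0.0, 89.8]
wrist_force: [-0.5, -0.7, -5.3]
width: 0.0291
grasp_force: 25.0
time: 13.15
tool_pos: [0.4754, -0.0999, 0.1108]
orientation: [180.0, 0.0, 89.8]
wrist_force: [0.8, 0.4, -3.0]
width: 0.0295
grasp_force: 25.0
time: 13.4
tool_pos: [0.4759, -0.1, 0.1101]
orientation: [179.9, 0.0, 89.8]
wrist_force: [-0.6, 0.5, 1.5]
width: 0.029
grasp_force: 25.1
```

```bash
python3 -m jog '{"deltas":[0,0,0,0,0,0,0.33, 0,0,0,0,0,0,0.36, 0,0,0,0,0,0,0.4, 0,0,0,0,0,0,0.5, 0,0,0,0,0,0,0.55, 0,0,0,0,0,0,0.55]}'
python3 - <<'E'
from h import *
for n in('side',):
    im,d=get_image(n); cv2.imwrite(f'pics/{n}3.png',im[:,:,::-1])
    for q in('journal_left','journal_right','crank_grip'): print(q,[(np.round(x['position'],1),round(x['conf'],2)) for x in pinpoint(q,n)[:1]])
O=np.array([.476,-.1055,0]);print(proj('side',[O+[0,.076,.124],O+[0,-.076,.124],O+[-.03,.134,.113],O+[-.032,.134,.124]]))
a=cv2.imread('pics/side3.png')[150:240,250:350]; cv2.imwrite('pics/c3.png',cv2.resize(a,None,fx=6,fy=6,interpolation=cv2.INTER_CUBIC))
E
```

```text
time: 14.15
tool_pos: [0.4755, -0.1, 0.1097]
orientation: [180.0, 0.0, 89.8]
wrist_force: [0.4, -0.2, -0.0]
width: 0.0502
grasp_force: 0.0
journal_left [(array([296.1, 200.1]), 0.74)]
journal_right [(array([315.5, 184.8]), 0.66)]
crank_grip [(array([298. , 216.3]), 0.44)]
[[295.16126619 201.96225714]
 [315.54407369 183.59806943]
 [294.9408248  215.23874365]
 [295.56610559 212.32374609]]
```

View pics/c3.png

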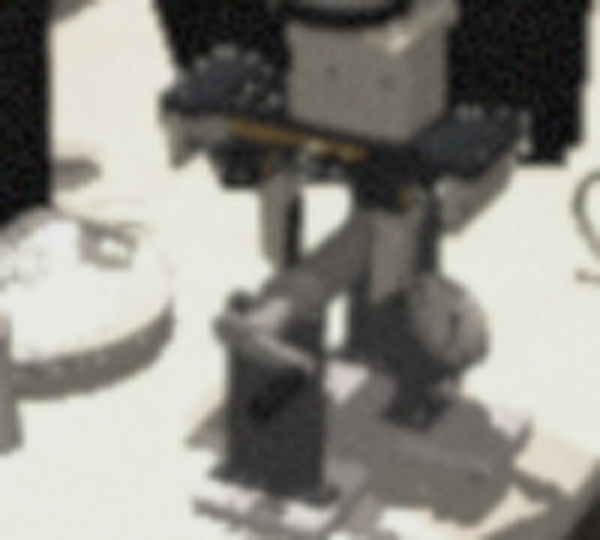

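```bash
python3 -m jog '{"deltas":[0,0,0,0,0,-0.3,0.55, 0,0,0,0,0,-0.6,0.5, 0,0,0,0,0,-0.7,0.45, 0,0,0,0.6,-0.15,-0.3,0.45, 0,0,0,0.9,-0.2,0,0.45, 0,0,0,0.9,-0.2,0,0.45, 0,0,0,0.9,-0.2,0,0.45, 0,0,0,0,0,0,0.45]}'
cat >> h.py <<'E'
def dial(name=None,N=4):
    # average N top frames, upsample, rectify dial face by its known plane -> needle angle by darkness along rays
    ims=[get_image('top')[0].astype(np.float32) for _ in range(N)]; im=np.mean(ims,0)
    g=im.mean(2); c=np.array([.4755-.057,-.1055-.036,.084]); ex=np.array([0,-1,0]); ey=np.array([1,0,1])/2**.5
    s=np.arange(-32,33)*.001; A,B=np.meshgrid(s,-s)
    P=c+A[...,None]*ex+B[...,None]*ey
    q=proj('top',P.reshape(-1,3)).astype(np.float32).reshape(A.shape+(2,))
    r=cv2.remap(im,q[...,0],q[...,1],cv2.INTER_CUBIC)
    if name: cv2.imwrite(name,cv2.resize(np.clip(r[:,:,::-1],0,255).astype(np.uint8),None,fx=6,fy=6,interpolation=cv2.INTER_CUBIC))
    return r
E
python3 - <<'E'
from h import *
r=dial('pics/d0.png')
for n in('top','side'):
    if n=='side': get_image(n)
    for q in('crank_grip','needle','plunger'): print(n,q,[(np.round(x['position'],1),round(x['conf'],2)) for x in pinpoint(q,n)[:1]])
print(go([.4455,.030,.17]))
O=np.array([.4755,-.1055,0]);
for n in('top','side'): print(proj(n,[O+[-.03,.134,.113]]))
E
```

```text
time: 15.35
tool_pos: [0.4454, 0.0339, 0.1866]
orientation: [180.0, -0.0, 90.0]
wrist_force: [0.2, -0.3, 0.2]
width: 0.0411
grasp_force: 0.0
top crank_grip [(array([313.8, 221.2]), 0.24)]Traceback (most recent call last):
  File "<stdin>", line 5, in <module>
ValueError: it knows: crank_grip, journal_left, journal_right, mug, pen, rest_left, rest_right, roller, salt, spice, stand
```

View pics/d0.png

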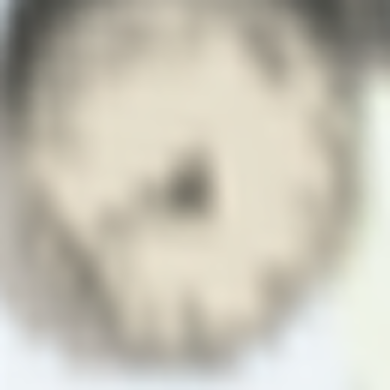

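```bash
python3 - <<'E'
from h import *
import station
c=np.array([.4755-.057,-.1055-.036,.084]); ex=np.array([0,-1,0]); ey=np.array([1,0,1])/2**.5
s=np.arange(-32,33)*.001; A,B=np.meshgrid(s,-s); P=c+A[...,None]*ex+B[...,None]*ey
q=proj('top',P.reshape(-1,3)).astype(np.float32).reshape(A.shape+(2,))
f=lambda im:cv2.remap(im.astype(np.float32),q[...,0],q[...,1],cv2.INTER_CUBIC)
r0=f((cv2.imread('pics/top0.png').astype(np.float32)+cv2.imread('pics/top1.png'))/2)
r1=cv2.imread('pics/d0.png'); r1=cv2.resize(r1,(65,65),interpolation=cv2.INTER_AREA).astype(np.float32)
d=np.clip(128+(r1-r0),0,255)
cv2.imwrite('pics/dd.png',np.hstack([cv2.resize(np.clip(x,0,255).astype(np.uint8),None,fx=4,fy=4,interpolation=cv2.INTER_CUBIC) for x in(r0,r1,d)]))
E
```

```text
(no output)
```

View pics/dd.png

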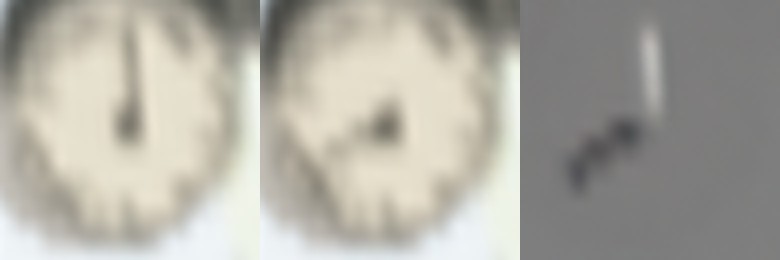

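```bash
cat >> h.py <<'E'
def needle(N=3):
    r=dial(None,N).mean(2); c=np.array([.4755-.057,-.1055-.036,.084]); ex=np.array([0,-1,0]); ey=np.array([1,0,1])/2**.5
    s=np.arange(-32,33)*.001; A,B=np.meshgrid(s,-s); P=c+A[...,None]*ex+B[...,None]*ey
    q=proj('top',P.reshape(-1,3)).astype(np.float32).reshape(A.shape+(2,))
    r0=cv2.remap((cv2.imread('pics/top0.png').astype(np.float32)+cv2.imread('pics/top1.png')).mean(2)/2,q[...,0],q[...,1],cv2.INTER_CUBIC)
    d=cv2.GaussianBlur(r-r0,(0,0),1.2); a=np.radians(np.arange(60,320)); R=np.arange(6,20,.5)
    x=(31.7+R[:,None]*np.sin(a)).astype(np.float32); y=(31.7-R[:,None]*np.cos(a)).astype(np.float32)
    m=cv2.remap(d.astype(np.float32),x,y,cv2.INTER_LINEAR).mean(0); m=np.clip(-m-.5*(-m).max(),0,None)
    k=np.argmax(m); w=m*(abs(np.arange(len(m))-k)<20); ang=(w*a).sum()/w.sum()
    return ang, ang/2/np.pi*10, m.max(), float(np.abs(d).mean())
E
python3 -m jog '{"deltas":[0,0,0,-0.05,0,0.5,0.45, 0,0,0,-0.05,0,0.6,0.45, 0,0,0,0,0,0.6,0.45, 0,0,0,0,0,0.35,0.4, 0,0,0,0,0,0.1,0.3, 0,0,0,0,0,0,0.25, 0,0,0,0,0,0,0.22, 0,0,0,0,0,0,0.22]}' 3
python3 -c "
from h import *
print(needle(3), ctrl.sense()['wrist_force'],ctrl.sense()['grasp_force'])"
```

```text
time: 16.6
tool_pos: [0.4459, 0.028, 0.1001]
orientation: [180.0, 0.0, 89.8]
wrist_force: [-0.8, -0.4, -0.2]
width: 0.0205
grasp_force: 0.5
(np.float64(4.297144367640005), np.float64(6.839117672894036), np.float32(18.21906), 5.506826877593994) [-0.40497716 -1.04262278 -0.25663573] 0.4911520332098007
```

```bash
python3 -m jog '{"deltas":[0,0,0,0,-0.04,0,0.22, 0,0,0,0,0,0,0.22]}'
python3 -c "
from h import *
print(needle(3), ctrl.sense()['wrist_force'],ctrl.sense()['grasp_force'])"
python3 -m jog '{"deltas":[0,0,0,0,0,0,0.2, 0,0,0,0,0,0,0.19]}'
```

```text
time: 17.0
tool_pos: [0.4443, 0.0282, 0.0998]
orientation: [180.0, 0.0, 89.8]
wrist_force: [0.5, -0.1, -0.7]
width: 0.02
grasp_force: 0.0
(np.float64(4.302107086193089), np.float64(6.847016084783007), np.float32(17.175213), 5.360714912414551) [-0.25525287  0.71150477 -0.48977131] 0.0
time: 17.4
tool_pos: [0.4443, 0.0282, 0.0997]
orientation: [-180.0, 0.0, 89.8]
wrist_force: [-0.8, 0.5, 0.7]
width: 0.0176
grasp_force: 0.0
```

```bash
python3 -m jog '{"deltas":[0,0,0,0,0,0,0.17, 0,0,0,0,0,0,0.16, 0,0,0,0,0,0,0.1, 0,0,0,0,0,0,0.1]}' 3
python3 -c "
from h import *
print(needle(3)); s=ctrl.sense();print(s['tool_pos'],s['wrist_force'],s['grasp_force'])"
```

```text
time: 17.9
tool_pos: [0.4439, 0.0282, 0.0996]
orientation: [-180.0, 0.0, 89.8]
wrist_force: [-2.6, 0.6, 0.1]
width: 0.0159
grasp_force: 3.0
(np.float64(4.301266790100747), np.float64(6.845678712015437), np.float32(17.007061), 5.354294300079346)
[0.44390099 0.02818707 0.09956689] [-3.10809646  0.34127218 -0.6253237 ] 2.9987341538071632
```

```bash
python3 -m jog '{"deltas":[0,0,0,0,-0.02,0,0.1, 0,0,0,0,0,0,0.1]}' 3
python3 -m jog '{"deltas":[0,0,0,0,-0.02,0,0.1, 0,0,0,0,0,0,0.1]}' 3
```

```text
time: 18.3
tool_pos: [0.4438, 0.0281, 0.0998]
orientation: [180.0, 0.0, 89.8]
wrist_force: [-0.6, 0.9, -0.7]
width: 0.0159
grasp_force: 3.0
time: 18.55
tool_pos: [0.4435, 0.0281, 0.1]
orientation: [179.9, 0.0, 89.8]
wrist_force: [2.9, 0.3, 0.1]
width: 0.0158
grasp_force: 3.0
```

```bash
python3 -m jog '{"deltas":[0,0,0,0,0.016,0,0.1, 0,0,0,0,0.01,0.03,0.1, 0,0,0,0,0.01,0.03,0.1, 0,0,0,0,0.01,0.03,0.1, 0,0,0,0,0,0,0.1]}' 3
python3 -c "
from h import *
print(needle(3)); s=ctrl.sense();print(s['tool_pos'],s['wrist_force'],s['grasp_force'])"
```

```text
time: 19.18
tool_pos: [0.4449, 0.0281, 0.0962]
orientation: [180.0, 0.0, 89.8]
wrist_force: [2.3, -0.4, 1.1]
width: 0.0159
grasp_force: 3.0
(np.float64(4.07870476286185), np.float64(6.491460244219203), np.float32(22.447086), 5.640839099884033)
[0.44490309 0.02806571 0.09620541] [ 3.25294398 -0.23575513  0.17792671] 3.00289873033762
```

```bash
python3 -m jog '{"deltas":[0,0,0,0,-0.012,-0.04,0.1, 0,0,0,0,-0.014,-0.044,0.1, 0,0,0,0,-0.014,-0.044,0.1, 0,0,0,0,0,0,0.1]}' 3
python3 -c "
from h import *
print(needle(3)); s=ctrl.sense();print(s['tool_pos'],s['wrist_force'],s['grasp_force'])"
```

```text
time: 19.82
tool_pos: [0.4428, 0.0281, 0.1014]
orientation: [-180.0, 0.0, 89.8]
wrist_force: [2.2, -1.0, 2.2]
width: 0.0162
grasp_force: 3.0
(np.float64(3.8393803412852945), np.float64(6.1105635972540275), np.float32(17.082027), 5.011892795562744)
[0.44277172 0.02816695 0.10123415] [ 1.26894028 -0.95563011  1.44041801] 3.019491769373417
```

```bash
cat > prof.py <<'E'
from h import *
def prof(r):
    c=np.array([.4755-.057,-.1055-.036,.084]); ex=np.array([0,-1,0]); ey=np.array([1,0,1])/2**.5
    s=np.arange(-32,33)*.001; A,B=np.meshgrid(s,-s); P=c+A[...,None]*ex+B[...,None]*ey
    q=proj('top',P.reshape(-1,3)).astype(np.float32).reshape(A.shape+(2,))
    r0=cv2.remap((cv2.imread('pics/top0.png').astype(np.float32)+cv2.imread('pics/top1.png')).mean(2)/2,q[...,0],q[...,1],cv2.INTER_CUBIC)
    d=(r-r0).astype(np.float32); a=np.radians(np.arange(0,360,2)); out=[]
    for R0,R1 in((5,11),(11,18)):
        R=np.arange(R0,R1,.5)
        x=(31.7+R[:,None]*np.sin(a)).astype(np.float32); y=(31.7-R[:,None]*np.cos(a)).astype(np.float32)
        out.append(cv2.remap(d,x,y,cv2.INTER_LINEAR).mean(0).reshape(-1,5).mean(1).round().astype(int))
    return out
if __name__=='__main__':
    a=cv2.resize(cv2.imread('pics/d0.png'),(65,65),interpolation=cv2.INTER_AREA).astype(np.float32).mean(2)
    r=dial('pics/d1.png',3).mean(2)
    for n,z in(('old',a),('now',r)):
        for o in prof(z): print(n,o.tolist())
    get_image('side')
    for q in('crank_grip','journal_left','journal_right'): print(q,[(np.round(x['position'],1),round(x['conf'],2)) for x in pinpoint(q,'side')[:1]])
E
python3 prof.py
```

```text
old [35, 33, 18, 5, 0, -2, -3, -3, -3, -3, -3, -2, -2, -3, -3, -3, -4, -4, -5, -7, -11, -17, -24, -32, -39, -43, -41, -35, -26, -15, -7, -4, -1, 1, 7, 21]
old [48, 18, -2, -3, -3, -2, -2, -2, -2, -3, -3, -3, -3, -2, -3, -3, -3, -3, -3, -2, -2, -4, -13, -27, -38, -33, -15, -5, -4, -3, -3, -3, -3, -2, 2, 25]
now [34, 32, 18, 5, -1, -2, -3, -3, -3, -3, -3, -3, -3, -3, -3, -3, -4, -4, -6, -15, -29, -44, -50, -44, -34, -24, -16, -11, -8, -7, -5, -3, -2, 0, 6, 20]
now [47, 18, -2, -4, -3, -3, -2, -2, -3, -3, -3, -3, -3, -2, -3, -3, -3, -3, -3, -6, -20, -42, -45, -27, -12, -5, -3, -3, -3, -3, -3, -3, -3, -2, 2, 25]
crank_grip [(array([299.3, 213.6]), 0.44)]
journal_left [(array([360.7, 198.5]), 0.49)]
journal_right [(array([312.8, 184. ]), 0.4)]
```

```bash
python3 -m jog '{"deltas":[0,0,0,0,0,0,0.2, 0,0,0,0,0,0,0.23, 0,0,0,0,0,0,0.23]}' 3
python3 - <<'E'
from h import *
print(needle(2)); s=ctrl.sense(); print(s['tool_pos'],s['grasp_force'])
im,d=get_image('side'); cv2.imwrite('pics/side4.png',im[:,:,::-1]); H,W=d.shape
im3=cv2.imread('pics/side3.png')[:,:,::-1]
# black grip pixels near expected place
v,u=np.mgrid[:H,:W]; P=at_d('side',np.c_[u.ravel(),v.ravel()],d.ravel()).reshape(H,W,3)
m=(im.max(2)<60)&(P[...,1]>-.015)&(P[...,1]<.075)&(P[...,2]>.06)&(P[...,2]<.17)&(P[...,0]>.41)&(P[...,0]<.53)
print(m.sum(),P[m].mean(0).round(4) if m.sum() else '',[u[m].mean().round(1),v[m].mean().round(1)] if m.sum() else '')
O=np.array([.4735,-.1045,.124])
for f in(-40,-30,-20,-10,0,10,20): print(f,proj('side',[O+[-.032*np.cos(np.radians(f)),.150,.032*np.sin(np.radians(f))]]).round(1))
E
```

```text
time: 20.7
tool_pos: [0.4426, 0.0282, 0.101]
orientation: [-180.0, -0.0, 89.8]
wrist_force: [-0.1, -0.2, -0.0]
width: 0.0206
grasp_force: 0.0
(np.float64(4.37296042540331), np.float64(6.959782676481742), np.float32(19.729725), 5.4976701736450195)
[0.44270292 0.02818015 0.10112567] 0.0
65 [0.4456 0.0355 0.126 ] [np.float64(294.1), np.float64(212.6)]
-40 [[291.5 220.1]]
-30 [[292.4 219.1]]
-20 [[293.1 217.9]]
-10 [[293.5 216.5]]
0 [[293.7 215. ]]
10 [[293.6 213.4]]
20 [[293.2 211.7]]
```

```bash
cat > f.py <<'E'
from h import *
print('needle',np.round(needle(3)[1],2)); s=ctrl.sense();print(s['tool_pos'].round(4),s['wrist_force'].round(1),s['grasp_force'])
E
python3 -m jog '{"deltas":[0,0,0,0,0.02,0,0.19, 0,0,0,0,0,0,0.18, 0,0,0,0,0,0,0.17, 0,0,0,0,0,0,0.1]}' 3; python3 -m jog '{"deltas":[0,0,0,0,0,0,0.1, 0,0,0,0,0,0,0.1]}' 3;python3 f.py
```

```text
time: 21.35
tool_pos: [0.4433, 0.0282, 0.1011]
orientation: [-179.9, 0.0, 89.8]
wrist_force: [-2.1, -0.1, -0.3]
width: 0.0161
grasp_force: 3.0
time: 21.6
tool_pos: [0.4433, 0.0282, 0.1011]
orientation: [-180.0, 0.0, 89.8]
wrist_force: [-2.3, -0.8, 0.5]
width: 0.016
grasp_force: 3.0
needle 6.96
[0.4434 0.0282 0.1011] [-3.6 -1.2  0.1] 2.998466156423092
```

```bash
python3 -m jog '{"deltas":[0,0,0,0,-0.014,0,0.1, 0,0,0,0,0,0,0.1]}' 3; python3 -m jog '{"deltas":[0,0,0,0,-0.008,-0.027,0.1, 0,0,0,0,-0.008,-0.027,0.1, 0,0,0,0,-0.008,-0.027,0.1, 0,0,0,0,0,0,0.1]}' 3;python3 f.py
```

```text
time: 22.0
tool_pos: [0.4433, 0.0282, 0.1013]
orientation: [180.0, 0.0, 89.8]
wrist_force: [-1.8, -0.1, -0.1]
width: 0.0157
grasp_force: 3.0
time: 22.5
tool_pos: [0.4425, 0.0281, 0.1047]
orientation: [179.9, 0.0, 89.8]
wrist_force: [-0.6, -0.5, -1.0]
width: 0.0158
grasp_force: 3.0
needle 7.15
[0.4425 0.0281 0.1046] [ 0.1 -0.4 -0.2] 2.9998481646180153
```

```bash
python3 -m jog '{"deltas":[0,0,0,0,-0.007,-0.035,0.1, 0,0,0,0,-0.006,-0.035,0.1, 0,0,0,0,-0.005,-0.035,0.1, 0,0,0,0,-0.003,-0.035,0.1, 0,0,0,0,0,0,0.1]}' 3;python3 f.py
```

```text
time: 23.28
tool_pos: [0.4418, 0.0281, 0.1103]
orientation: [179.9, 0.0, 89.8]
wrist_force: [4.0, -1.0, -0.0]
width: 0.016
grasp_force: 3.0
needle 6.89
[0.4418 0.0281 0.1103] [ 3.5 -0.7 -0. ] 3.0110022984445095
```

```bash
python3 -m jog '{"deltas":[0,0,0,0,0.02,0,0.1, 0,0,0,0,0,0,0.1]}' 3;python3 f.py
```

```text
time: 23.68
tool_pos: [0.442, 0.0282, 0.11]
orientation: [-180.0, 0.0, 89.8]
wrist_force: [2.3, -1.5, 0.1]
width: 0.016
grasp_force: 3.0
needle 7.32
[0.442  0.0282 0.11  ] [ 1.9 -0.8  0.1] 3.004615008831024
```

```bash
python3 -m jog '{"deltas":[0,0,0,0,0.012,-0.01,0.1, 0,0,0,0,0.004,-0.035,0.1, 0,0,0,0,0.006,-0.035,0.1, 0,0,0,0,0.007,-0.035,0.1, 0,0,0,0,0,0,0.1]}' 3;python3 f.py
```

```text
time: 24.45
tool_pos: [0.4428, 0.0283, 0.1146]
orientation: [-179.9, -0.0, 89.8]
wrist_force: [-1.6, 0.9, -0.2]
width: 0.016
grasp_force: 3.0
needle 7.62
[0.4428 0.0283 0.1145] [-2.4  0.3 -0.4] 2.997103650122881
```

```bash
python3 -m jog '{"deltas":[0,0,0,0,-0.006,-0.01,0.1, 0,0,0,0,0.005,-0.035,0.1, 0,0,0,0,0.008,-0.035,0.1, 0,0,0,0,0.01,-0.035,0.1, 0,0,0,0,0.01,-0.03,0.1, 0,0,0,0,0,0,0.1]}' 3;python3 f.py
```

```text
time: 25.35
tool_pos: [0.4445, 0.0281, 0.1206]
orientation: [180.0, 0.0, 89.8]
wrist_force: [-1.3, -0.1, -0.1]
width: 0.0158
grasp_force: 3.0
needle 7.85
[0.4444 0.0281 0.1205] [-2.  -0.7  0.5] 2.9988566413521767
```

```bash
python3 -m jog '{"deltas":[0,0,0,0,-0.006,-0.01,0.1, 0,0,0,0,0.01,-0.035,0.1, 0,0,0,0,0.012,-0.035,0.1, 0,0,0,0,0.013,-0.035,0.1, 0,0,0,0,0,0,0.1]}' 3;python3 f.py
```

```text
time: 26.12
tool_pos: [0.446, 0.0281, 0.1253]
orientation: [179.9, 0.0, 89.8]
wrist_force: [1.7, -0.1, -1.2]
width: 0.0161
grasp_force: 3.0
needle 7.86
[0.4458 0.0281 0.1252] [ 2.9 -0.6 -0.6] 3.005654029548168
```

```bash
python3 -m jog '{"deltas":[0,0,0,0,0.013,0,0.1, 0,0,0,0,0,0,0.1, 0,0,0,0,0,0,0.19, 0,0,0,0,0,0,0.25, 0,0,0,0,0,0,0.35, 0,0,0,0,0,0,0.35]}' 3;python3 f.py
```

```text
time: 27.02
tool_pos: [0.4459, 0.0282, 0.125]
orientation: [-180.0, 0.0, 89.8]
wrist_force: [-0.5, 0.2, 0.1]
width: 0.0315
grasp_force: 0.0
needle 7.86
[0.446  0.0281 0.125 ] [ 0.2 -0.1  1.1] 0.0
```

Released at the peak reading; withdraw upward and verify.

```bash
python3 -m jog '{"deltas":[0,0,0,0,0,-0.3,0.35, 0,0,0,0,0,-0.6,0.35, 0,0,0,0,0,-0.8,0.35, 0,0,0,0.5,0,-0.8,0.35, 0,0,0,0.8,0,-0.5,0.35, 0,0,0,0.8,0,0,0.35, 0,0,0,0.3,0,0,0.35, 0,0,0,0,0,0,0.35]}' ;python3 f.py
python3 - <<'E'
from h import *
im,d=get_image('side');jl=pinpoint('journal_left','side')[:1];jr=pinpoint('journal_right','side')[:1];print(jl,jr)
a=cv2.resize(im[150:240,250:350,::-1],None,fx=6,fy=6,interpolation=cv2.INTER_CUBIC);cv2.imwrite('pics/fin.png',a)
E
```

```text
time: 28.18
tool_pos: [0.4462, 0.1243, 0.2451]
orientation: [-180.0, 0.0, 89.9]
wrist_force: [-0.2, -0.2, 0.5]
width: 0.0322
grasp_force: 0.0
needle 7.86
[0.4463 0.1233 0.2449] [ 0.3 -0.1  0.2] 0.0
[{'position': [296.7, 201.6], 'conf': 0.76}] [{'position': [315.3, 186.5], 'conf': 0.84}]
```

View pics/fin.png

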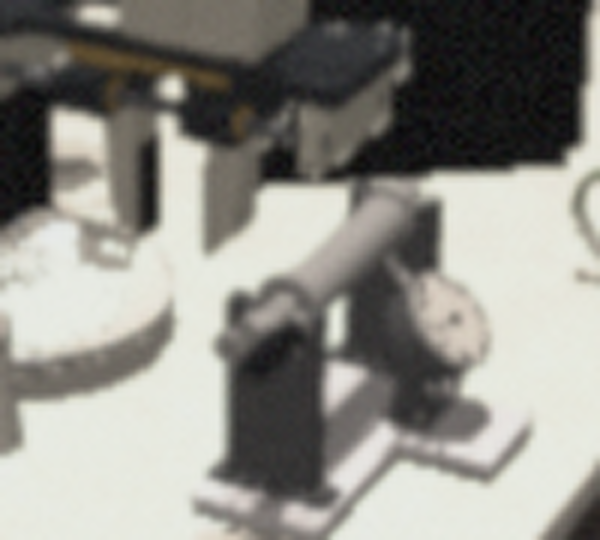

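The roller sits in both V rests (left journal around (245,320) in the crop, right around (400,195)), with the crank left and forward and the hand clear of it.

```bash
python3 -c "
from station import ctrl
print(ctrl.hand_in())"
```

```text
the job is handed in; nothing more can be done
None
```

The roller is seated in both V rests with its crank on the left, let go and still at the gauge's highest reading, about 7.8 mm by my camera reading of the dial. I have handed the job in; it returned no verdict.

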